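# Brush out the tea-brick mould and plug it with its press block

### The arm

A 7-joint arm with a two-finger parallel gripper is mounted at the origin on the work surface. World frame = base frame: x ahead of the robot, y to its left, z up, the work surface at z = 0. Lengths are in m, angles in rad, forces in N, time in s.
With the tool pointing down it reaches from about 0.4 to 0.85 m from the base axis. Payload 4.5 kg.
Tool frame: the origin (TCP) lies at the very end of the fingers, on their centre line; the grasp point (between the pads) lies 19 mm behind it (r.grip_point_offset is the distance from the TCP to the grasp point, in m); z points along the fingers, y is the line along which they close (so a half turn about z gives the same grasp; the last joint's range is limited). The gripper opens to 88 mm and grips with 3 to 60 N. Pads are 18 mm wide; open, the fingers measure 123 mm over their backs; the gripper's body (75 mm by 187 mm) begins 45 mm behind the grasp point.
Start: joints at [1.169, 0.689, -0.195, 1.565, 0.157, 0.902, -0.215], TCP at [0.264, -0.567, 0.239] pointing down, gripper open.
Joint ranges: [-3.01, 3.01], [-0.46, 2.08], [-1.47, 1.51], [0.13, 2.56], [-1, 4.14], [0.04, 2.09], [-2.66, 2.66]. Speed limits (rad/s): [2.57, 2.57, 3.14, 3.14, 3.14, 3.14, 3.14].

### API

Orientations are given as a unit quaternion [x, y, z, w].
In Python, from plant import r gives the robot as it stands.
- The arm moves only by the tool carry_out, never from a script. Its argument "rows" is a list of rows, each a list of 3 entries, a list of its own where there are three numbers: the shift along the tool's x, y, z in cm, then the turn, a rotation vector about the tool's x, y, z in degrees, then the closure, from 0 (fully open) to 1 (shut). A call has 1 to 12 rows; each row is the pose to reach, as a shift and turn from the pose commanded when the call began, along the tool's axes at that moment; what a row does not reach only later rows make up. A row lasts 1/10 s, in which the tool goes at most 50 mm and 8.59 degrees, less where a joint would pass 70% of its speed; a pose out of reach is approached as far as the arm can. A call with a gripper value outside its range is refused whole. The fingers move at their own pace and stop on an object; "newtons" is the grip in N (left out, the last holds). Time passes only in rows, so rows that repeat a pose let the fingers close. It gives the time, the measured TCP pose, the force, the opening and the grip force at its end, in the units of the state.
- r.get_state(): the state, without advancing time (a new reading comes with each control period).
- r.snapshot(name): name is "scene" or "top" or "wrist"; returns a dict with "image" (384x512x3 uint8, red, green, blue), "fx", "fy", "cx", "cy" (pixels), "pose" (4x4, takes a point from camera to world coordinates). Camera axes: x right, y up, looking along -z (the intrinsics and any distortion apply to the point x, -y, -z); pixel columns grow to the right and rows downward; lengths in m; the calibration is good to about 2 mm. A picture is of the moment at which its call begins. There is no depth.
- r.finish_job(): hands the job in; it is judged then, once.
The state is a dict: "clock": time; "q": joint angles; "qd": joint speeds; "joint_torque": joint torques, N m; "tool_pos": TCP position; "eef_rot": TCP orientation; "contact_force": force on the tool from outside, world axes, zero at the start; "moment": the same for the moment, N m; "opening": opening from 0.0 (shut) to 1.0 (fully open); "finger_force": force on a finger pad.
Only numpy, scipy, OpenCV 4.12 (cv2) and the standard library are available. Lean on these libraries where they do the work, as an engineer would, in place of code of your own. Each camera call takes 0.05 s, during which the arm holds its last target. There are 200 camera calls.

### The job

Get the brick mould (the metal block with the oblong pocket) ready for the next pressing: brush out its pocket with two full strokes of the standing brush, each going from the mouth down close to the bottom and back up to the mouth, then stand the brush upright on the bench again. After that, plug the wooden press block into the oblong pocket, fully home so that its flange lies flat on the mould, and let go.

Things in the scene. Friction and masses are not known exactly. Their poses are not given: they have to be found in the camera images.
- brick_mould: Brick mould, fixed to the bench: bare aluminium block 140 (x) x 110 (y) x 80 mm high with one oblong pocket in its top, centred, 100 (x) x 70 (y) mm and 65 mm deep (pocket floor 15 mm above the bench); its mouth has a 4 mm chamfer. Origin at the centre of its underside, z up, x along the pocket's long side.
- mould_mouth (a point): Centre of the brick mould's pocket mouth, level with the mould's top face, 80 mm above the bench; axes as the mould's (x along the pocket's long side, z up).
- square_mould: Another aluminium mould, fixed, not used in this job: 110 x 110 x 80 mm high with a square 70 x 70 mm pocket, 65 mm deep. Origin at the centre of its underside, z up.
- press_block: Wooden press block, about 0.45 kg, standing on its plug: plug 96 (x) x 66 (y) mm, 0 to 50 mm up; flange 116 x 86 mm, 50 to 62 mm up; grip bar 80 (x) x 28 (y) mm, 62 to 107 mm up; all centred. Fits the oblong pocket either way round; fully home, the flange rests on the mould and the plug is 50 mm deep. Origin: centre of the plug's underside; x along the long side, z up.
- brush: Round brush, 0.15 kg or so, standing upright on its flat bristle end: bristle head and collar 49 mm in diameter from 0 to 72 mm, light wooden handle 24 mm in diameter from 72 to 190 mm above the origin. Origin at the centre of the bristle end, z along the handle towards its top.

How it is judged:
On the way, in this order (a step that is already met when the one before it is completed fails the run):
1. first stroke: the bristle end is inside the oblong pocket, at least 40 mm below its mouth (x of brush in the frame of mould_mouth between -0.045 and 0.045 m and y of brush in the frame of mould_mouth between -0.035 and 0.035 m and z of brush in the frame of mould_mouth below -0.04 m), for 0.05 s.
2. the bristle end is drawn back up to within 15 mm of the mouth's level, or above it (z of brush in the frame of mould_mouth above -0.015 m), for 0.05 s.
3. second stroke: the bristle end is again inside the pocket, at least 40 mm below its mouth (all of step 1), for 0.05 s.
4. the bristle end is drawn back up to within 15 mm of the mouth's level, or above it (z of brush in the frame of mould_mouth above -0.015 m), for 0.05 s.
5. the brush stands upright on the bench on its bristle end, released, while the press block is not yet in the mould (height (world z) of brush below 0.012 m and angle between brush's own z axis and vertical below 0.15 rad and contact force between brush and the fingers below 0.2 N and horizontal distance between press_block and mould_mouth above 0.05 m), for 0.2 s.
At the end, for the whole second after the job is handed in: Press block at rest in the oblong pocket: centred within 6 mm, in line within 0.1 rad, upright within 0.05 rad, plug 50 mm deep within 4 mm (flange on the mould). Brush at rest on its bristle end anywhere on the bench, upright within 0.15 rad, its end below 12 mm (horizontal distance between press_block and mould_mouth below 0.006 m and z of press_block in the frame of mould_mouth between -0.054 and -0.046 m and angle between the x axis of press_block and the x axis of brick_mould, either way round below 0.1 rad and angle between press_block's own z axis and vertical below 0.05 rad and linear speed of each of press_block, brush below 0.02 m/s and height (world z) of brush below 0.012 m and angle between brush's own z axis and vertical below 0.15 rad); the robot touches nothing.
It also fails if it takes over 72 s, if anything falls off the work surface, if the arm or the gripper's body presses on something with over 40 N, if the wrist force passes 120 N, or if a joint passes its speed limit or range.

## Working session

There is one attempt and no reset: what is moved stays moved. The work goes in short steps, Python scripts to look and compute and a tool call to move; the robot and the scene stay as the last step left them, time stands still between calls to the robot, and variables do not carry over. Pictures are saved under pics/ and viewed, at most 10 in all, crops included, and the job is handed in when it is done.

Besides the shell and the picture viewer there is one more tool, called after "Emit:" as name(argument=value, ...) on one line, values as JSON. carry_out: Moves the arm, as the interface text tells. Its arguments: {"type":"object","properties":{"rows":{"type":"array"},"newtons":{"type":"number"}},"required":["rows"]}

```bash
mkdir -p pics; cat > h.py <<'E'
import numpy as np, cv2, json, pickle
from plant import r
from scipy.spatial.transform import Rotation as R
def snap(cam,name):
    s=r.snapshot(cam); cv2.imwrite(f'pics/{name}.png',s['image'][:,:,::-1]); pickle.dump(s,open(f'pics/{name}.pkl','wb')); return s
def load(name): return pickle.load(open(f'pics/{name}.pkl','rb'))
def px2w(s,u,v,z):
    P=np.array(s['pose']); d=P[:3,:3]@np.array([(u-s['cx'])/s['fx'],-(v-s['cy'])/s['fy'],-1]); o=P[:3,3]
    return o+d*(z-o[2])/d[2]
def w2px(s,p):
    P=np.array(s['pose']); c=P[:3,:3].T@(np.array(p)-P[:3,3]); return s['cx']+s['fx']*c[0]/-c[2], s['cy']-s['fy']*c[1]/-c[2]
E
python3 - <<'E'
from h import *
for c in('top','scene'):
    s=snap(c,c+'0'); print({k:np.round(v,3) if k!='image' else 0 for k,v in s.items()})
print(r.get_state(), r.grip_point_offset)
E
```

```text
{'image': 0, 'fx': np.float64(442.628), 'fy': np.float64(442.628), 'cx': np.float64(257.242), 'cy': np.float64(186.329), 'pose': array([[ 0.068,  0.976, -0.207,  0.327],
       [-0.998,  0.066, -0.014, -0.015],
       [ 0.   ,  0.208,  0.978,  1.036],
       [ 0.   ,  0.   ,  0.   ,  1.   ]])}
{'image': 0, 'fx': np.float64(365.498), 'fy': np.float64(365.498), 'cx': np.float64(253.27), 'cy': np.float64(192.39), 'pose': array([[-0.043, -0.699,  0.714,  1.178],
       [ 0.999, -0.035,  0.026,  0.019],
       [ 0.007,  0.714,  0.7  ,  0.705],
       [ 0.   ,  0.   ,  0.   ,  1.   ]])}
{'clock': 0.1, 'q': array([ 1.16880206,  0.68986054, -0.19451141,  1.56617003,  0.15728408,
        0.90250583, -0.21512182]), 'qd': array([-0.00241035, -0.00053842,  0.00029168, -0.0007545 , -0.00088482,
       -0.00091337, -0.0030006 ]), 'joint_torque': array([-2.27317782e-03, -5.28492808e+01, -1.27163731e+00, -1.53835237e+01,
       -5.26486861e-02,  1.95467881e-03, -8.16965354e-06]), 'tool_pos': array([ 0.26356855, -0.56612173,  0.23803336]), 'eef_rot': array([ 9.76350735e-01,  2.16191203e-01, -2.20955194e-04, -7.45997856e-04]), 'contact_force': array([ 0.18916073,  0.38055758, -0.4970277 ]), 'moment': array([ 0.00574295, -0.00557252, -0.00115249]), 'finger_force': 0.0, 'opening': 0.999920104506037} 0.0187
```

View pics/top0.png

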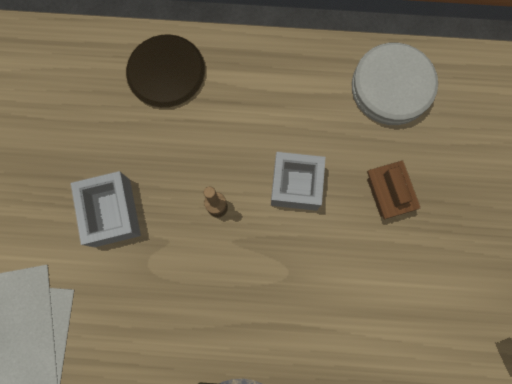

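View pics/scene0.png

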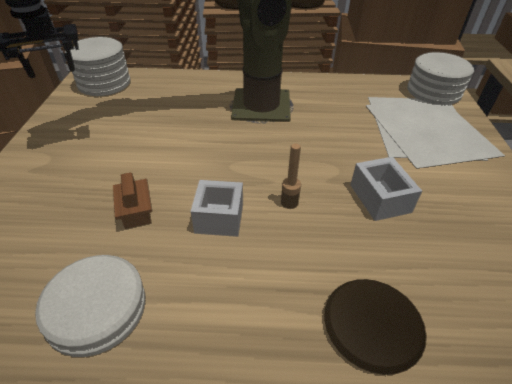

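The top view shows moulds at about (104,208) and (299,180), the brush at (215,203) and the press block at (394,190). I'll enlarge all four to get the corners.

```bash
python3 - <<'E'
from h import *
im=load('top0')['image'][:,:,::-1]
def crop(u,v,w=100,h=75,k=4):
    c=cv2.resize(im[v:v+h,u:u+w],None,fx=k,fy=k,interpolation=cv2.INTER_CUBIC)
    for a in range(0,w,10): cv2.line(c,(a*k,0),(a*k,6 if a%50 else 14),(0,0,255),1)
    for a in range(0,h,10): cv2.line(c,(0,a*k),(6 if a%50 else 14,a*k),(0,0,255),1)
    cv2.putText(c,f'{u},{v}',(20,30),0,.5,(0,0,255),1); return c
o=np.vstack([np.hstack([crop(50,170),crop(250,140)]),np.hstack([crop(170,165),crop(340,150)])])
cv2.imwrite('pics/c1.png',o)
E
```

```text
(no output)
```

View pics/c1.png

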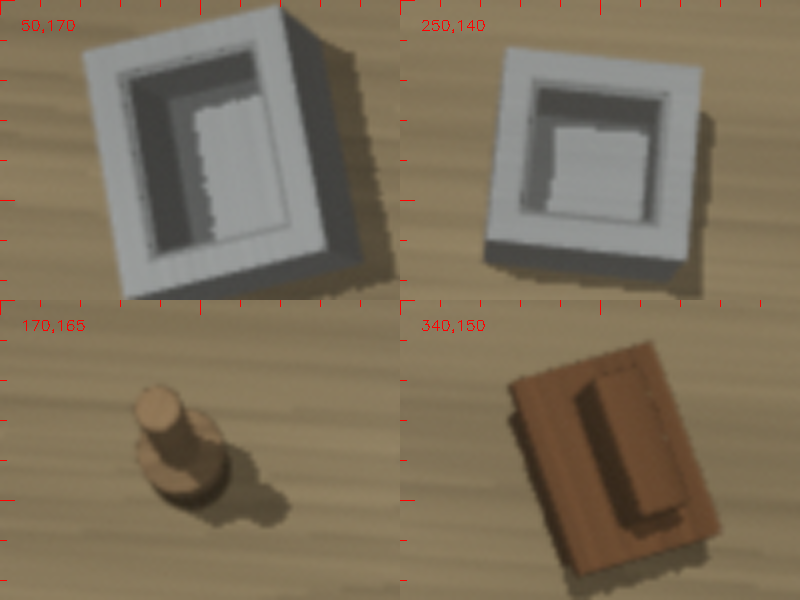

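The left mould is the oblong one. Brush handle top is at (209.5,192.2); the press block's bar top centre is at about (400,185).

```bash
python3 - <<'E'
from h import *
s=load('top0')
def quad(n,c,z):
    p=np.array([px2w(s,u,v,z) for u,v in c])[:,:2]; e=[np.linalg.norm(p[i]-p[(i+1)%4])*1e3 for i in range(4)]
    d=(p[0]+p[1]-p[2]-p[3]); print(n,p.mean(0).round(4),np.round(e,1),'long axis deg',np.degrees(np.arctan2(d[1],d[0])).round(2))
quad('mould',[(71,183.5),(120.5,171.5),(131.75,232.5),(81,244.75)],.08)
quad('flange',[(367.75,170.75),(402.75,160.5),(420,207),(385,218.75)],.062)
quad('bar',[(388.75,169.5),(399.25,165),(411.5,200.75),(400,204.25)],.107)
print(px2w(s,209.5,192.25,.19),px2w(s,215.5,203,.072))
st=r.get_state(); M=R.from_quat(st['eef_rot']).as_matrix(); print(M.round(3))
E
```

```text
mould [0.4592 0.3358] [111.  139.6 110.6 138.7] long axis deg 17.67
flange [ 0.5484 -0.3076] [ 84.5 111.6  83.8 114.2] long axis deg 20.25
bar [ 0.5483 -0.3069] [25.4 81.4 26.1 78.6] long axis deg 18.4
[0.48832888 0.08899845 0.19      ] [0.48763178 0.08810648 0.072     ]
[[ 0.907  0.422 -0.001]
 [ 0.422 -0.907  0.001]
 [-0.    -0.002 -1.   ]]
```

Emit:
carry_out(rows=[[[2,-2,0],[0,0,0],0],[[5,-5.2,0],[0,0,2],0],[[8.5,-8.8,0],[0,0,4],0],[[12,-12.4,0],[0,0,6],0],[[15.5,-16,0],[0,0,7],0],[[19,-19.6,0],[0,0,7],0],[[22.5,-23.2,0],[0,0,7],0],[[26,-26.8,0],[0,0,7],0],[[29.5,-30.4,0],[0,0,7],0],[[33,-34,0],[0,0,7],0],[[36.5,-37.6,0],[0,0,7],0],[[39,-40.5,0],[0,0,7],0]], newtons=20)

```text
clock: 1.3
tool_pos: [0.4472, -0.0317, 0.2387]
eef_rot: [0.988, 0.157, 0.0, -0.0]
contact_force: [1.1, -1.4, 0.9]
opening: 1.003
finger_force: 0.0
```

```bash
cat >> h.py <<'E'
def go(p,yaw=None):
    st=r.get_state(); M=R.from_quat(st['eef_rot']); d=M.inv().apply(np.array(p)-st['tool_pos'])*100
    y=np.degrees(np.arctan2(M.as_matrix()[1,0],M.as_matrix()[0,0]))
    if yaw is None: t=M.inv()*R.from_matrix([[np.cos(a:=np.radians(y)),np.sin(a),0],[np.sin(a),-np.cos(a),0],[0,0,-1]])
    else: a=np.radians(yaw); t=M.inv()*R.from_matrix([[np.cos(a),np.sin(a),0],[np.sin(a),-np.cos(a),0],[0,0,-1]])
    print('t',st['clock'],'pos',st['tool_pos'].round(4),'yaw',y.round(2),'shift cm',d.round(2),'turn deg',t.as_rotvec(degrees=True).round(2))
E
python3 - <<'E'
from h import *
go([.488,.0885,.24],17.7); snap('wrist','w1')
E
```

```text
t 1.3 pos [ 0.4472 -0.0317  0.2387] yaw 18.11 shift cm [  7.61 -10.16  -0.12] turn deg [-0.03 -0.04  0.41]
```

View pics/w1.png

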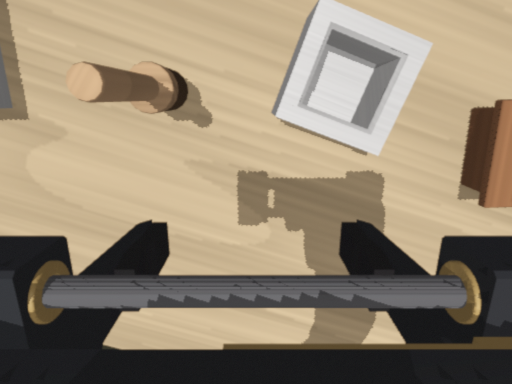

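The wrist view shows the brush's handle top at about (86,82) and its collar centre at about (152,88). I'll use these to cross-check the position.

```bash
python3 - <<'E'
from h import *
s=load('w1'); print(px2w(s,86,82,.19),px2w(s,152,88,.072))
E
```

```text
[0.49100004 0.0880886  0.19      ] [0.4915578  0.08628273 0.072     ]
```

Emit:
carry_out(rows=[[[2,-3,0],[0,0,0.4],0],[[4.5,-6,0],[0,0,0.4],0],[[6.8,-9,0],[0,0,0.4],0],[[7.6,-10.2,0],[0,0,0.4],0],[[7.6,-10.2,0],[0,0,0.4],0],[[7.6,-10.2,0],[0,0,0.4],0]])

```text
clock: 1.95
tool_pos: [0.4865, 0.0837, 0.2384]
eef_rot: [0.988, 0.152, -0.001, 0.001]
contact_force: [0.3, -0.8, 0.1]
opening: 1.002
finger_force: 0.0
```

Emit:
carry_out(rows=[[[0.1,0,2],[0,0,0],0],[[0.1,0,5],[0,0,0],0],[[0.1,0,8],[0,0,0],0],[[0.1,0,9.6],[0,0,0],0],[[0.1,0,9.8],[0,0,0],0],[[0.1,0,9.8],[0,0,0],0]])

```text
clock: 2.55
tool_pos: [0.4878, 0.084, 0.1408]
eef_rot: [0.988, 0.151, -0.001, 0.001]
contact_force: [0.0, 0.2, 0.9]
opening: 0.999
finger_force: 0.0
```

```bash
python3 - <<'E'
from h import *
go([.4895,.088,.14],17.7)
E
```

```text
t 2.55 pos [0.4878 0.084  0.1408] yaw 17.42 shift cm [ 0.28 -0.33  0.08] turn deg [ 0.05  0.07 -0.28]
```

Emit:
carry_out(rows=[[[0.2,-0.3,0],[0,0,0],0],[[0.2,-0.3,0],[0,0,0],0],[[0.2,-0.3,0],[0,0,0],0.4],[[0.2,-0.3,0],[0,0,0],0.9],[[0.2,-0.3,0],[0,0,0],1],[[0.2,-0.3,0],[0,0,0],1],[[0.2,-0.3,0],[0,0,0],1],[[0.2,-0.3,0],[0,0,0],1],[[0.2,-0.3,0],[0,0,0],1],[[0.2,-0.3,0],[0,0,0],1]], newtons=25)

```text
clock: 3.55
tool_pos: [0.4892, 0.0894, 0.1407]
eef_rot: [0.988, 0.153, -0.0, 0.0]
contact_force: [0.6, 0.2, -0.4]
opening: 0.3
finger_force: 0.0
```

Emit:
carry_out(rows=[[[0,0,0],[0,0,0],1],[[0,0,0],[0,0,0],1],[[0,0,0],[0,0,0],1],[[0,0,0],[0,0,0],1]])

```text
clock: 3.95
tool_pos: [0.4892, 0.0894, 0.1407]
eef_rot: [0.988, 0.153, 0.0, 0.0]
contact_force: [0.2, 0.3, -0.3]
opening: 0.266
finger_force: 25.0
```

Emit:
carry_out(rows=[[[0,0,-1],[0,0,0],1],[[0,0,-3],[0,0,0],1],[[0,0,-6],[0,0,0],1],[[0,0,-9],[0,0,0],1],[[0,0,-11.5],[0,0,0],1],[[0,0,-12],[0,0,0],1],[[0,0,-12],[0,0,0],1]])

```text
clock: 4.65
tool_pos: [0.4893, 0.0894, 0.2613]
eef_rot: [0.988, 0.153, 0.001, -0.0]
contact_force: [-0.5, -0.1, -2.1]
opening: 0.261
finger_force: 25.0
```

```bash
python3 - <<'E'
from h import *
go([.4592,.3358,.26],17.7)
E
```

```text
t 4.65 pos [0.4893 0.0894 0.2613] yaw 17.57 shift cm [  4.56 -24.4    0.13] turn deg [ 0.01 -0.09 -0.13]
```

Emit:
carry_out(rows=[[[0.2,-1,0],[0,0,0],1],[[0.6,-3.5,0],[0,0,0],1],[[1.3,-7,0],[0,0,0],1],[[2,-10.5,0],[0,0,0],1],[[2.6,-14,0],[0,0,0],1],[[3.3,-17.5,0],[0,0,0],1],[[3.9,-21,0],[0,0,0],1],[[4.4,-23.4,0],[0,0,0],1],[[4.6,-24.4,0],[0,0,0],1],[[4.6,-24.4,0],[0,0,0],1],[[4.6,-24.4,0],[0,0,0],1]])

```text
clock: 5.75
tool_pos: [0.4594, 0.334, 0.2598]
eef_rot: [0.988, 0.152, -0.001, 0.001]
contact_force: [-0.3, -0.5, -2.7]
opening: 0.266
finger_force: 25.0
```

```bash
python3 - <<'E'
from h import *
go([.4592,.3358,.26],17.7);snap('wrist','w2'); snap('scene','s2')
a=cv2.imread('pics/w2.png');b=cv2.imread('pics/s2.png')[90:240,250:450]
cv2.imwrite('pics/c2.png',np.hstack([cv2.resize(a,(400,300)),cv2.resize(b,(400,300),interpolation=cv2.INTER_CUBIC)]))
E
```

```text
t 5.75 pos [0.4594 0.334  0.2598] yaw 17.49 shift cm [ 0.03 -0.17 -0.02] turn deg [ 0.13  0.11 -0.21]
```

View pics/c2.png

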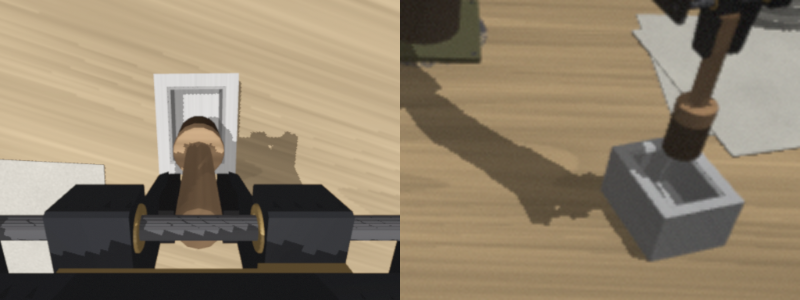

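The wrist view puts the mould's far edge at (198,95)–(306,93) in full-size pixels. In the scene crop the brush hangs over the pocket. I'll check its tilt and the mould's pose with numbers.

```bash
python3 - <<'E'
from h import *
s=load('w2')
a,b=px2w(s,155*1.28,74*1.28,.08),px2w(s,239*1.28,73*1.28,.08)
e=a-b; print(a,b,np.linalg.norm(e)); u=e/np.linalg.norm(e); lx=np.array([u[1],-u[0],0]); print('yaw',np.degrees(np.arctan2(lx[1],lx[0])),'centre',(a+b)/2-.07*lx)
c=load('s2'); t=[.4594,.334]
for z in(.119,.191): q=w2px(c,t+[z]); print('scene crop px',(q[0]-250)*2,(q[1]-90)*2)
for z in(.119,.191): q=w2px(s,t+[z]); print('wrist crop px',q[0]/1.28,q[1]/1.28)
E
```

```text
[0.51149881 0.40891608 0.08      ] [0.54512271 0.30600907 0.08      ] 0.10826088846183596
yaw 18.094316286873564 centre [0.4617725  0.33572182 0.08      ]
scene crop px 279.71458154801905 146.9940763618411
scene crop px 296.04133426861904 100.13778577094132
wrist crop px 198.39706157276652 135.59010353408138
wrist crop px 198.56071675409453 154.03035574913406
```

Emit:
carry_out(rows=[[[0.15,-0.15,0.5],[0,0,0],1],[[0.15,-0.15,2.5],[0,0,0],1],[[0.15,-0.15,5],[0,0,0],1],[[0.15,-0.15,7.5],[0,0,0],1],[[0.15,-0.15,9.2],[0,0,0],1],[[0.15,-0.15,9.5],[0,0,0],1],[[0.15,-0.15,9.5],[0,0,0],1]])

```text
clock: 6.55
tool_pos: [0.4606, 0.3372, 0.1655]
eef_rot: [0.988, 0.152, -0.0, 0.0]
contact_force: [0.1, -0.3, -1.6]
opening: 0.265
finger_force: 25.0
```

Emit:
carry_out(rows=[[[0,0,-1],[0,0,0],1],[[0,0,-3],[0,0,0],1],[[0,0,-6],[0,0,0],1],[[0,0,-8],[0,0,0],1],[[0,0,-8.5],[0,0,0],1],[[0,0,-8.5],[0,0,0],1],[[0,0,-8.5],[0,0,0],1]])

```text
clock: 7.25
tool_pos: [0.46, 0.3374, 0.2503]
eef_rot: [0.988, 0.153, -0.0, 0.0]
contact_force: [-0.7, 0.2, -2.4]
opening: 0.265
finger_force: 25.0
```

Emit:
carry_out(rows=[[[0,0,1],[0,0,0],1],[[0,0,3],[0,0,0],1],[[0,0,6],[0,0,0],1],[[0,0,8],[0,0,0],1],[[0,0,8.5],[0,0,0],1],[[0,0,8.5],[0,0,0],1],[[0,0,8.5],[0,0,0],1]])

```text
clock: 7.95
tool_pos: [0.4607, 0.3381, 0.166]
eef_rot: [0.988, 0.153, 0.0, -0.0]
contact_force: [0.1, 0.6, -1.6]
opening: 0.261
finger_force: 25.0
```

Emit:
carry_out(rows=[[[0,0,-1],[0,0,0],1],[[0,0,-4],[0,0,0],1],[[0,0,-8],[0,0,0],1],[[0,0,-10],[0,0,0],1],[[0,0,-10],[0,0,0],1],[[0,0,-10],[0,0,0],1]])

```text
clock: 8.55
tool_pos: [0.4603, 0.3377, 0.2663]
eef_rot: [0.988, 0.153, 0.001, -0.0]
contact_force: [-1.2, -0.5, -2.5]
opening: 0.262
finger_force: 25.0
```

```bash
python3 - <<'E'
from h import *
go([.489,.13,.26],17.7); print(r.get_state()['contact_force'])
E
```

```text
t 8.55 pos [0.4603 0.3377 0.2663] yaw 17.57 shift cm [-3.54 20.67  0.62] turn deg [-0.02 -0.07 -0.13]
[-1.17803704 -0.45192786 -2.48839549]
```

Emit:
carry_out(rows=[[[0.3,1,0],[0,0,0],1],[[1,3.5,0],[0,0,0],1],[[2,7,0],[0,0,0],1],[[3,11,0],[0,0,0],1],[[4,15,0],[0,0,0],1],[[5.1,19,0],[0,0,0],1],[[6.2,23,0],[0,0,0],1],[[7.3,26.5,0],[0,0,0],1],[[7.7,28.2,0],[0,0,0],1],[[7.8,28.5,0],[0,0,0],1],[[7.8,28.5,0],[0,0,0],1],[[7.8,28.5,0],[0,0,0],1]])

```text
clock: 9.75
tool_pos: [0.6195, 0.0925, 0.2654]
eef_rot: [0.988, 0.154, -0.001, -0.001]
contact_force: [0.0, 0.1, -2.3]
opening: 0.263
finger_force: 25.0
```

```bash
python3 - <<'E'
from h import *
go([.62,.09,.1425],17.7)
E
```

```text
t 9.75 pos [0.6195 0.0925 0.2654] yaw 17.77 shift cm [-0.02  0.28 12.29] turn deg [-0.12  0.06  0.07]
```

Emit:
carry_out(rows=[[[0,0,1],[0,0,0],1],[[0,0,4],[0,0,0],1],[[0,0,7.5],[0,0,0],1],[[0,0,10],[0,0,0],1],[[0,0,11.5],[0,0,0],1],[[0,0,12.1],[0,0,0],1],[[0,0,12.2],[0,0,0],1],[[0,0,12.3],[0,0,0],1],[[0,0,12.4],[0,0,0],1],[[0,0,12.4],[0,0,0],1]])

```text
clock: 10.75
tool_pos: [0.6212, 0.0898, 0.1425]
eef_rot: [0.988, 0.153, 0.001, -0.0]
contact_force: [-0.9, -0.0, -1.8]
opening: 0.269
finger_force: 25.0
```

Emit:
carry_out(rows=[[[0,0,0.1],[0,0,0],1],[[0,0,0.15],[0,0,0],1],[[0,0,0.2],[0,0,0],1],[[0,0,0.2],[0,0,0],1]])

```text
clock: 11.15
tool_pos: [0.6213, 0.0897, 0.1407]
eef_rot: [0.988, 0.153, 0.001, 0.0]
contact_force: [-1.4, -0.4, 5.0]
opening: 0.264
finger_force: 25.0
```

Emit:
carry_out(rows=[[[0,0,0],[0,0,0],0.6],[[0,0,0],[0,0,0],0.4],[[0,0,0],[0,0,0],0],[[0,0,0],[0,0,0],0],[[0,0,0],[0,0,0],0],[[0,0,0],[0,0,0],0],[[0,0,0],[0,0,0],0],[[0,0,0],[0,0,0],0],[[0,0,0],[0,0,0],0],[[0,0,0],[0,0,0],0]])

```text
clock: 12.15
tool_pos: [0.6208, 0.0897, 0.1397]
eef_rot: [0.988, 0.153, 0.0, 0.0]
contact_force: [0.1, 0.5, -0.6]
opening: 0.997
finger_force: 0.0
```

Emit:
carry_out(rows=[[[0,0,-1],[0,0,0],0],[[0,0,-4],[0,0,0],0],[[0,0,-8],[0,0,0],0],[[0,0,-10.5],[0,0,0],0],[[0,0,-11],[0,0,0],0],[[0,0,-11],[0,0,0],0]])

```text
clock: 12.75
tool_pos: [0.6212, 0.0897, 0.2508]
eef_rot: [0.988, 0.153, 0.001, 0.0]
contact_force: [-0.1, 0.1, 0.0]
opening: 0.999
finger_force: 0.0
```

```bash
python3 - <<'E'
from h import *
go([.5484,-.3075,.25],19); snap('scene','s3')
b=cv2.imread('pics/s3.png')[90:290,150:420]
cv2.imwrite('pics/c3.png',cv2.resize(b,None,fx=2,fy=2))
E
```

```text
t 12.75 pos [0.6212 0.0897 0.2508] yaw 17.56 shift cm [-18.92  35.67   0.05] turn deg [ 0.02 -0.12 -1.44]
```

View pics/c3.png

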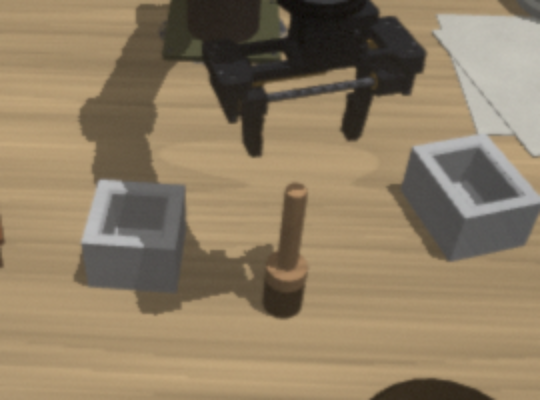

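The brush stands upright and released on the bench, its foot at crop (283,303), so I go to the press block. I stop a little short for a wrist check.

Emit:
carry_out(rows=[[[-0.6,1.2,0],[0,0,0],0],[[-2.2,4.2,0],[0,0,0],0],[[-4.2,8,0],[0,0,0],0],[[-6.2,11.8,0],[0,0,0],0],[[-8.3,15.7,0],[0,0,0],0],[[-10.4,19.6,0],[0,0,0],0],[[-12.5,23,0],[0,0,0],0],[[-14.6,25.8,0],[0,0,0],0],[[-17,28,0],[0,0,0],0],[[-18.9,29,0],[0,0,0],0],[[-18.9,29,0],[0,0,0],0],[[-18.9,29,0],[0,0,0],0]])

```text
clock: 14.0
tool_pos: [0.5274, -0.2439, 0.2488]
eef_rot: [0.988, 0.152, -0.001, -0.001]
contact_force: [0.5, 1.0, -0.1]
opening: 1.001
finger_force: 0.0
```

```bash
python3 - <<'E'
from h import *
go([.5484,-.3075,.25],19); snap('wrist','w3')
E
```

```text
t 14.0 pos [ 0.5274 -0.2439  0.2488] yaw 17.51 shift cm [ 0.09  6.69 -0.13] turn deg [-0.08  0.06 -1.49]
```

View pics/w3.png

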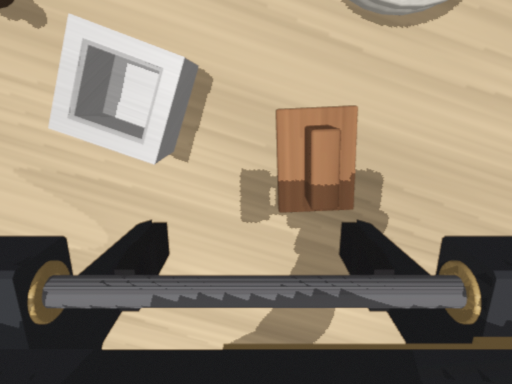

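The flange corners are at (276,109), (357,105), (354,209) and (278,213).

```bash
python3 - <<'E'
from h import *
s=load('w3')
def quad(n,c,z):
    p=np.array([px2w(s,u,v,z) for u,v in c])[:,:2]; e=[np.linalg.norm(p[i]-p[(i+1)%4])*1e3 for i in range(4)]
    d=(p[0]+p[1]-p[2]-p[3]); print(n,p.mean(0).round(4),np.round(e,1),'long axis deg',np.degrees(np.arctan2(d[1],d[0])).round(2))
quad('flange',[(276,109),(357,105),(354,209),(278,213)],.062)
quad('bar',[(311,129),(338,127),(338,208),(311,209)],.107)
go([.549,-.307,.16],19)
E
```

```text
flange [ 0.55   -0.3073] [ 84.  114.9  86.5 115.6] long axis deg 20.31
bar [ 0.5508 -0.3063] [24.7 78.8 26.5 78. ] long axis deg 21.01
t 14.05 pos [ 0.5283 -0.2429  0.249 ] yaw 17.63 shift cm [0.03 6.75 8.89] turn deg [-0.08  0.01 -1.37]
```

Emit:
carry_out(rows=[[[0,2,0],[0,0,-1],0],[[0,5,2],[0,0,-2],0],[[0.1,6.5,5],[0,0,-2.4],0],[[0.1,6.8,8],[0,0,-2.4],0],[[0.1,6.8,9],[0,0,-2.4],0],[[0.1,6.8,9],[0,0,-2.4],0]])

```text
clock: 14.65
tool_pos: [0.5495, -0.3061, 0.1581]
eef_rot: [0.985, 0.175, -0.001, -0.002]
contact_force: [0.6, 0.1, -0.2]
opening: 1.002
finger_force: 0.0
```

```bash
python3 - <<'E'
from h import *
go([.5497,-.307,.069],20.2)
E
```

```text
t 14.65 pos [ 0.5495 -0.3061  0.1581] yaw 20.11 shift cm [0.01 0.12 8.91] turn deg [-0.2   0.1  -0.09]
```

Emit:
carry_out(rows=[[[0,0.1,2],[-0.2,0,0],0],[[0,0.1,5],[-0.2,0,0],0],[[0,0.1,7.5],[-0.2,0,0],0],[[0,0.1,8.7],[-0.2,0,0],0],[[0,0.1,8.9],[-0.2,0,0],0],[[0,0.1,8.9],[-0.2,0,0],0.3],[[0,0.1,8.9],[-0.2,0,0],0.6],[[0,0.1,8.9],[-0.2,0,0],1],[[0,0.1,8.9],[-0.2,0,0],1],[[0,0.1,8.9],[-0.2,0,0],1],[[0,0.1,8.9],[-0.2,0,0],1],[[0,0.1,8.9],[-0.2,0,0],1]], newtons=40)

```text
clock: 15.85
tool_pos: [0.55, -0.3093, 0.0708]
eef_rot: [0.985, 0.173, 0.0, 0.002]
contact_force: [-0.4, -0.4, -0.9]
opening: 0.39
finger_force: 0.0
```

Emit:
carry_out(rows=[[[0,0,0],[0,0,0],1],[[0,0,0],[0,0,0],1],[[0,0,0],[0,0,0],1],[[0,0,0],[0,0,0],1]])

```text
clock: 16.25
tool_pos: [0.5498, -0.3089, 0.0707]
eef_rot: [0.985, 0.174, 0.0, 0.001]
contact_force: [-0.4, 1.8, 1.0]
opening: 0.314
finger_force: 39.9
```

Emit:
carry_out(rows=[[[0,0,-1],[0,0,0],1],[[0,0,-3],[0,0,0],1],[[0,0,-6],[0,0,0],1],[[0,0,-9],[0,0,0],1],[[0,0,-12],[0,0,0],1],[[0,0,-13],[0,0,0],1],[[0,0,-13],[0,0,0],1]])

```text
clock: 16.95
tool_pos: [0.5504, -0.3096, 0.202]
eef_rot: [0.985, 0.173, 0.001, 0.003]
contact_force: [0.5, -0.6, -5.3]
opening: 0.315
finger_force: 39.9
```

```bash
python3 - <<'E'
from h import *
go([.4605,.336,.2],18); print(r.get_state()['opening'],r.get_state()['contact_force'])
E
```

```text
t 16.95 pos [ 0.5504 -0.3096  0.202 ] yaw 19.95 shift cm [ 13.57 -63.76  -0.15] turn deg [ 0.34 -0.12  1.95]
0.3146524176745574 [ 0.48853505 -0.59304194 -5.30923935]
```

Emit:
carry_out(rows=[[[0.2,-1,0],[0,0,0],1],[[0.7,-3.5,0],[0.3,0,0.5],1],[[1.5,-7,0],[0.3,0,1],1],[[2.3,-11,0],[0.3,0,1.5],1],[[3.2,-15,0],[0.3,0,1.9],1],[[4,-19,0],[0.3,0,1.9],1],[[4.9,-23,0],[0.3,0,1.9],1],[[5.7,-27,0],[0.3,0,1.9],1],[[6.6,-31,0],[0.3,0,1.9],1],[[7.4,-35,0],[0.3,0,1.9],1],[[8.1,-38,0],[0.3,0,1.9],1],[[8.3,-39,0],[0.3,0,1.9],1]])

```text
clock: 18.15
tool_pos: [0.4923, 0.0912, 0.1979]
eef_rot: [0.987, 0.161, -0.002, -0.002]
contact_force: [-0.4, -0.6, -4.5]
opening: 0.311
finger_force: 39.9
```

```bash
python3 - <<'E'
from h import *
go([.4605,.336,.2],18)
E
```

```text
t 18.15 pos [0.4923 0.0912 0.1979] yaw 18.5 shift cm [  4.75 -24.22  -0.1 ] turn deg [-0.28  0.15  0.5 ]
```

Emit:
carry_out(rows=[[[0.2,-1,0],[0,0,0],1],[[0.7,-3.5,0],[0,0,0.3],1],[[1.4,-7,0],[0,0,0.5],1],[[2.1,-10.5,0],[-0.1,0,0.5],1],[[2.8,-14,0],[-0.1,0,0.5],1],[[3.5,-17.5,0],[-0.1,0,0.5],1],[[4.2,-21,0],[-0.1,0,0.5],1],[[4.6,-23.4,0],[-0.1,0,0.5],1],[[4.8,-24.2,0],[-0.1,0,0.5],1],[[4.8,-24.2,0],[-0.1,0,0.5],1],[[4.8,-24.2,0],[-0.1,0,0.5],1]])

```text
clock: 19.25
tool_pos: [0.4657, 0.3281, 0.1992]
eef_rot: [0.988, 0.151, -0.001, 0.001]
contact_force: [-0.5, 0.4, -4.7]
opening: 0.313
finger_force: 39.9
```

```bash
python3 - <<'E'
from h import *
go([.4605,.336,.16],18);s=snap('wrist','w4'); 
a=cv2.imread('pics/w4.png')[40:300,130:400]
cv2.imwrite('pics/c4.png',cv2.resize(a,None,fx=2.3,fy=2.3,interpolation=cv2.INTER_CUBIC))
E
```

```text
t 19.25 pos [0.4657 0.3281 0.1992] yaw 17.41 shift cm [-0.25 -0.92  3.92] turn deg [ 0.16  0.09 -0.59]
```

View pics/c4.png

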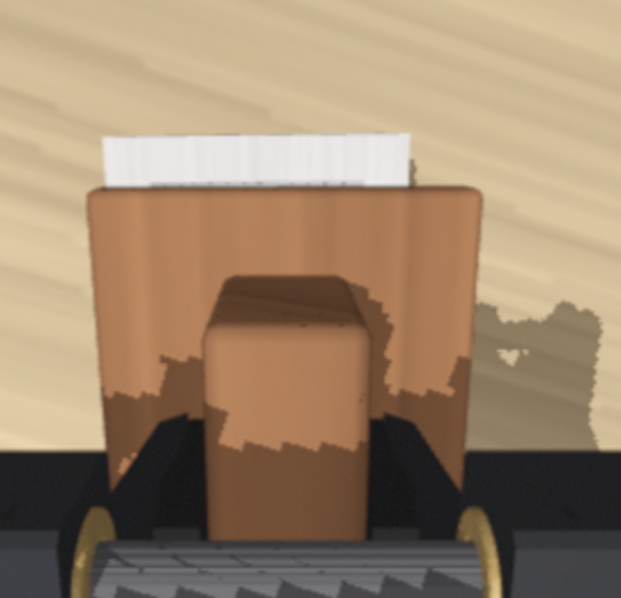

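The mould's far edge runs from (103,137) to (410,134) in the crop, and the flange's far edge from (89,190) to (481,190).

```bash
python3 - <<'E'
from h import *
s=load('w4'); f=lambda u,v,z: px2w(s,u/2.3+130,v/2.3+40,z)[:2]
for n,a,b,z,L in(('mould',(103,137),(410,134),.08,.07),('block',(88,189),(482,189),.1905,.058)):
    a,b=f(*a,z),f(*b,z); e=a-b; w=np.linalg.norm(e); u=e/w; lx=np.array([u[1],-u[0]])
    print(n,'w',w.round(4),'yaw',np.degrees(np.arctan2(lx[1],lx[0])).round(2),'centre',((a+b)/2-L*lx).round(4))
E
```

```text
mould w 0.1098 yaw 17.89 centre [0.4614 0.3367]
block w 0.0838 yaw 17.35 centre [0.4658 0.3284]
```

Emit:
carry_out(rows=[[[-0.2,-0.5,0],[0.1,0.1,-0.5],1],[[-0.2,-0.9,0.5],[0.1,0.1,-0.5],1],[[-0.2,-0.9,2],[0.1,0.1,-0.5],1],[[-0.2,-0.9,3.4],[0.1,0.1,-0.5],1],[[-0.2,-0.9,3.8],[0.1,0.1,-0.5],1],[[-0.2,-0.9,3.8],[0.1,0.1,-0.5],1],[[-0.2,-0.9,3.8],[0.1,0.1,-0.5],1]])

```text
clock: 20.0
tool_pos: [0.4609, 0.3391, 0.1622]
eef_rot: [0.988, 0.157, 0.001, -0.001]
contact_force: [0.8, 0.9, -5.2]
opening: 0.318
finger_force: 39.9
```

```bash
python3 - <<'E'
from h import *
go([.4613,.3365,.15],18)
E
```

```text
t 20.0 pos [0.4609 0.3391 0.1622] yaw 18.06 shift cm [-0.05  0.27  1.22] turn deg [-0.12 -0.15  0.06]
```

Emit:
carry_out(rows=[[[0,0.2,0],[0,0,0],1],[[0,0.2,0.5],[0,0,0],1],[[0,0.2,1],[0,0,0],1],[[0,0.2,1.3],[0,0,0],1],[[0,0.2,1.5],[0,0,0],1],[[0,0.2,1.5],[0,0,0],1]])

```text
clock: 20.6
tool_pos: [0.461, 0.337, 0.1463]
eef_rot: [0.988, 0.157, 0.0, -0.001]
contact_force: [0.7, -0.5, -5.2]
opening: 0.316
finger_force: 39.9
```

```bash
python3 - <<'E'
from h import *
go([.4613,.3365,.1007],18);print(r.get_state()['moment'])
E
```

```text
t 20.6 pos [0.461  0.337  0.1463] yaw 18.08 shift cm [0.01 0.06 4.56] turn deg [-0.08 -0.06  0.08]
[-0.00937225  0.02158289 -0.01080259]
```

Emit:
carry_out(rows=[[[0,0,0.3],[0,0,0],1],[[0,0,0.6],[0,0,0],1],[[0,0,0.9],[0,0,0],1],[[0,0,1],[0,0,0],1],[[0,0,1],[0,0,0],1]])

```text
clock: 21.1
tool_pos: [0.4611, 0.337, 0.1365]
eef_rot: [0.988, 0.157, 0.001, -0.001]
contact_force: [-1.3, -0.5, -5.2]
opening: 0.316
finger_force: 39.9
```

Plug is 14 mm in with no contact force. TCP for fully home is about 0.101, so I continue down.

Emit:
carry_out(rows=[[[0,0,0.4],[0,0,0],1],[[0,0,1],[0,0,0],1],[[0,0,1.6],[0,0,0],1],[[0,0,2.2],[0,0,0],1],[[0,0,2.7],[0,0,0],1],[[0,0,3],[0,0,0],1],[[0,0,3.2],[0,0,0],1],[[0,0,3.2],[0,0,0],1]])

```text
clock: 21.9
tool_pos: [0.4612, 0.3371, 0.1045]
eef_rot: [0.988, 0.157, 0.001, -0.001]
contact_force: [0.5, -0.2, -4.2]
opening: 0.315
finger_force: 39.9
```

Emit:
carry_out(rows=[[[0,0,0.1],[0,0,0],1],[[0,0,0.2],[0,0,0],1],[[0,0,0.3],[0,0,0],1],[[0,0,0.35],[0,0,0],1],[[0,0,0.4],[0,0,0],1],[[0,0,0.4],[0,0,0],1]])

```text
clock: 22.5
tool_pos: [0.4613, 0.3372, 0.1009]
eef_rot: [0.988, 0.157, 0.001, -0.001]
contact_force: [-0.1, -0.5, -4.5]
opening: 0.315
finger_force: 39.9
```

Emit:
carry_out(rows=[[[0,0,0.1],[0,0,0],1],[[0,0,0.15],[0,0,0],1],[[0,0,0.15],[0,0,0],1]])

```text
clock: 22.8
tool_pos: [0.4613, 0.3373, 0.1006]
eef_rot: [0.988, 0.157, 0.001, -0.001]
contact_force: [-2.7, -1.2, 9.0]
opening: 0.315
finger_force: 39.9
```

The flange is seated, with +9 N pushing up. I release and retreat.

Emit:
carry_out(rows=[[[0,0,0],[0,0,0],0.6],[[0,0,0],[0,0,0],0.4],[[0,0,0],[0,0,0],0],[[0,0,0],[0,0,0],0],[[0,0,0],[0,0,0],0],[[0,0,0],[0,0,0],0],[[0,0,0],[0,0,0],0],[[0,0,0],[0,0,0],0],[[0,0,0],[0,0,0],0]])

```text
clock: 23.7
tool_pos: [0.4612, 0.3371, 0.0992]
eef_rot: [0.988, 0.157, 0.001, -0.001]
contact_force: [-0.4, -0.7, 0.7]
opening: 1.0
finger_force: 0.0
```

Emit:
carry_out(rows=[[[0,0,-1],[0,0,0],0],[[0,0,-4],[0,0,0],0],[[0,0,-8],[0,0,0],0],[[0,0,-11],[0,0,0],0],[[0,0,-13],[0,0,0],0],[[0,0,-13],[0,0,0],0],[[0,0,-13],[0,0,0],0]])

```text
clock: 24.4
tool_pos: [0.461, 0.3368, 0.2296]
eef_rot: [0.988, 0.157, 0.001, -0.001]
contact_force: [0.4, 0.2, -0.9]
opening: 1.001
finger_force: 0.0
```

```bash
python3 - <<'E'
from h import *
snap('scene','s5'); snap('wrist','w5')
a=cv2.imread('pics/w5.png');b=cv2.imread('pics/s5.png')[90:240,250:450]
cv2.imwrite('pics/c5.png',np.hstack([cv2.resize(a,(400,300)),cv2.resize(b,(400,300),interpolation=cv2.INTER_CUBIC)]))
E
```

```text
(no output)
```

View pics/c5.png

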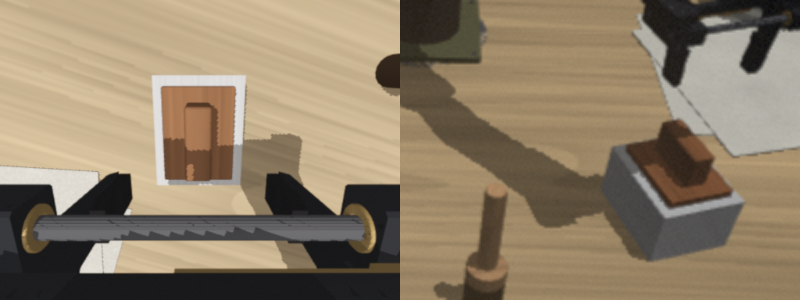

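The block is home: its flange lies flat and centred on the mould at about (199,132). The brush is standing and the gripper is clear, so I hand in.

```bash
python3 -c "
from plant import r
print(r.finish_job())"
```

```text
the job is handed in; nothing more can be done
None
```

The job is handed in (no verdict was returned): I brushed the pocket with two full strokes, stood the brush back on the bench, and seated and released the press block with its flange flat on the brick mould, by about 24.5 s on the robot's clock.

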